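# Take the spent desiccant cartridge out of the filament dry box

### The arm

A 6-joint arm with a two-finger parallel gripper is mounted at the origin on the work surface. World frame = base frame: x ahead of the robot, y to its left, z up, the work surface at z = 0. Lengths are in m, angles in rad, forces in N, time in s.
With the tool pointing down it reaches from about 0.3 to 0.825 m from the base axis. Payload 5.4 kg.
Tool frame: the origin (TCP) lies midway between the tips of the shut fingers; the grasp point (between the pads) lies 19 mm behind it (env.pinch_z is the distance from the TCP to the grasp point, in m); z points along the fingers, y is the line along which they close (so a half turn about z gives the same grasp; the last joint's range is limited). The gripper opens to 92 mm and grips with 3 to 60 N. Pads are 20 mm wide; open, the fingers measure 128 mm over their backs; the gripper's body (75 mm by 189 mm) begins 69 mm behind the grasp point.
Start: joints at [-1.533, 0.158, 1.597, -0, 1.386, -0.21], TCP at [0.141, -0.557, 0.19] pointing down, gripper open.
Joint ranges: [-2.91, 2.91], [-0.94, 2.29], [0.18, 2.7], [-1.29, 4.43], [0.17, 2.64], [-3, 3]. Speed limits (rad/s): [2.57, 2.57, 3.14, 3.14, 3.14, 3.14].

### API

Orientations are given as a rotation vector (axis times angle).
In Python, from workcell import env gives the robot as it stands.
- The arm moves only by the shell command python3 -m handwheel 'ROWS' [FORCE]. ROWS is JSON, a list of rows, each a list of 3 entries, a list of its own where there are three numbers: the shift along the tool's x, y, z in units of 50 mm (1.0 is 50 mm), then the turn about the tool's z in units of 5 degrees (1.0 is 5 degrees), then the gripper command: -1 is shut, 1 is fully open, values between are in proportion. A call has exactly 8 rows; each row shifts and turns the commanded pose from where the row before left it, along the tool's axes as they then stand; what a row does not reach is not made up. A row lasts 1/8 s, in which the tool goes at most 62.5 mm and 10.7 degrees, less where a joint would pass 70% of its speed; a pose out of reach is approached as far as the arm can. A call is refused whole if a number of a shift passes 1 or a number of a turn 1, either way. A call with a gripper value outside its range is refused whole. The fingers move at their own pace and stop on an object; FORCE is the grip in N (left out, the last holds). Time passes only in rows, so rows that do not move let the fingers close, or fill a call up. It gives the time, the measured TCP pose, the force, the opening and the grip force at its end, in the units of the state.
- env.get_state(): the state, without advancing time (a new reading comes with each control period).
- env.grab_frame(name): name is "scene" or "top"; returns (picture, depth): 384x512x3 uint8, red, green, blue; 384x512 float32, m along the optical axis (not along the pixel's ray), 0 where there is no reading.
- env.get_calibration(name): a dict with "intrinsics" (3x3 intrinsics, pixels), "R" (3x3) and "t" (3): a world point X has camera coordinates R X + t. Camera axes: x right, y down, z forward; pixel columns grow to the right and rows downward; lengths in m; the calibration is good to about 2 mm. A picture is of the moment at which its call begins. get_calibration takes no time and is no camera call.
- env.finish_job(): hands the job in; it is judged then, once.
Trained networks look in the newest picture that a camera, given by its name, has taken for a name from the list of things; names that differ only in an ending like _2 or _b are one class to them, and where a whole thing is asked for, a point or a joint stands for the part that bears it (a point fixed in the world has none). Each returns a list of dicts, best first, with "conf" (0 to 1); they miss things now and then, are a little off and sometimes report something else, mostly with a low value. They report only what shows in the picture. A call takes as long as a camera call. They do not tell look-alikes from the thing itself.
- env.boxes_of(camera, thing): "extent" ([centre column, centre row, width, height] in pixels, round what is visible of it).
The state is a dict: "time": time; "q": joint angles; "qvel": joint speeds; "joint_efforts": joint torques, N m; "tcp_pos": TCP position; "ee_rot": TCP orientation; "ft_force": force on the tool from outside, world axes, zero at the start; "moment": the same for the moment, N m; "gripper_width": finger opening in m; "gripper_force": force on a finger pad.
Only numpy, scipy, OpenCV 4.12 (cv2) and the standard library are available. Lean on these libraries where they do the work, as an engineer would, in place of code of your own. Each camera call takes 0.05 s, during which the arm holds its last target. There are 200 camera calls.

### The job

The dry box's desiccant cartridge is spent. Take the scraper from its cork mat, push its blade into the notch at the front of the dry box and lever the tight lid up with it (do not lift the shut lid with the gripper itself), swing the lid right open and leave it standing open, draw the cartridge forward from under the ledge at the back of the box and set it down upright in the empty white tray beside the box. Lay the scraper flat back on its mat, drop nothing, and leave everything else where it is.

Things in the scene. Friction and masses are not known exactly. Their poses are not given: they have to be found in the camera images.
- dry_box: Low grey box fixed to the bench, 170 mm deep (x) by 240 wide (y), tub 75 high, walls 6, floor 5 thick, under a hinged lid. Origin: centre of the underside; x points from its notched front to the hinge side, z up. A ledge runs along the whole inner rear wall, from x = 65 to 79 mm, underside 43 and top 48 mm above the bench.
- pry_notch (a point): Middle of the outer edge of the notch floor in the box's front wall: x = -85, y = 0, z = 66 mm in its frame. The notch is 80 mm wide, 9 high (up to the shut lid's underside at 75 mm) and goes through the 6 mm wall; behind it the space under the lid is free down to 45 mm above the bench. Axes as the dry box.
- lid (a joint): Lid angle: 0 shut, 1.134 rad (65 deg) open against its stop, where it still leans over the rear half of the box, so the gripper must be tilted, its body leaning towards the robot, to reach what is there. Stiff hinge: it stays at any angle; raising it takes about 3 N at the front edge. Hinge line along the box's y at x = +85, z = 75 mm.
- lid_panel: The lid: clear sheet with white frame, 170 mm from hinge to front edge, 240 wide, 8 thick, flush with the walls when shut, no handle. Origin: middle of the hinge line, on the underside; x as the box when shut, so the lid runs to its own -x; z through its thickness, up.
- lid_edge (a point): Middle of the lower front edge of the lid (170 mm from the hinge).
- cartridge: White slotted case 40 mm (x) by 100 (y) by 34 high, with an upright pull tab on top; 64 mm high in all, about 0.15 kg. Origin: centre of the underside; z up. It stands loose on the box floor close to the rear wall, long side along the box's y, anywhere along the ledge. Its rear 12 mm is under the ledge, with 4 mm above it: draw it 20 mm forward, then lift.
- pull_tab (a point): Centre of the top of the cartridge's pull tab, 64 mm above the underside and 12 mm to its -x side. The tab is 16 mm (x) by 14 (y, grip across this) and reaches 30 mm down from here.
- scraper: Scraper lying flat on the cork mat, blade away from the robot. Wooden handle 95 mm long, 24 wide, 22 thick; steel blade 90 long, 40 wide, 2.5 thick. Origin: underside of the handle where the blade begins; x along the blade to the tip, z up; blade's mid plane at z = 11 mm. About 0.11 kg, centre of mass near the blade end of the handle.
- scraper_grip (a point): Point on the middle of the handle's thickness, 22 mm behind the start of the blade: where to grip it, across the 24 mm width.
- blade_tip (a point): Middle of the blade's end edge, 90 mm ahead of the scraper's origin and 112 mm ahead of scraper_grip.
- mat: Cork mat on one side of the dry box (left or right), fixed, 220 mm (x) by 120 mm (y), 4 mm thick. Origin: centre of the underside.
- tray: Empty white open tray on the other side of the dry box, fixed, 120 mm (x) by 150 mm (y), 35 mm high, walls and floor 4 mm. Origin: centre of the underside.
- sample_spool: Bystander: small filament spool lying in the front left part of the dry box, 68 mm across, 36 mm high.
- hygrometer: Bystander: round black hygrometer lying in the front right part of the dry box, 48 mm across, 16 mm high.
- glue_stick: Bystander: white glue stick with yellow cap, standing left beyond the mat or tray, 32 mm across, 100 mm high.
- flush_cutters: Bystander: blue-handled flush cutters lying near the robot on the right, 125 mm long, 14 mm high.
- small_carton: Bystander: small cardboard box right beyond the mat or tray, 70 by 55 by 45 mm.
- core_ring: Bystander: red and green spool core near the robot on the left, 52 mm across, 42 mm high.
Things that resemble listed ones, but are neither listed nor needed, are in the scene too. What is shaped like the tray but yellow is not meant.

How it is judged:
By the outcome, as a careful person would: the job done as asked, in the order asked, and still so for the second after the job is handed in, with the robot touching nothing.
It also fails if it takes over 72 s, if anything falls off the work surface, if the arm or the gripper's body presses on something with over 40 N, if the wrist force passes 120 N, or if a joint passes its speed limit or range.

## Working session

There is one attempt and no reset: what is moved stays moved. The work goes in short steps, Python scripts to look and compute and a shell command to move; the robot and the scene stay as the last step left them, time stands still between calls to the robot, and variables do not carry over. Pictures are saved under pics/ and viewed, at most 10 in all, crops included, and the job is handed in when it is done.

```bash
ls; mkdir -p pics; cat > h.py <<'E'
import numpy as np, cv2, sys
from workcell import env
from scipy.spatial.transform import Rotation as Ro
def world(cam,d,uv):
    c=env.get_calibration(cam);K=np.array(c["intrinsics"]);R=np.array(c["R"]);t=np.array(c["t"])
    uv=np.atleast_2d(uv); z=np.array([d[int(round(v)),int(round(u))] for u,v in uv])
    p=np.c_[uv,np.ones(len(uv))]@np.linalg.inv(K).T*z[:,None]
    return (p-t)@R
def cloud(cam,d):
    v,u=np.mgrid[:d.shape[0],:d.shape[1]]
    c=env.get_calibration(cam);K=np.array(c["intrinsics"]);R=np.array(c["R"]);t=np.array(c["t"])
    p=np.stack([u,v,np.ones_like(u)],-1)@np.linalg.inv(K).T*d[...,None]
    return (p-t)@R
def proj(cam,X):
    c=env.get_calibration(cam);K=np.array(c["intrinsics"]);p=np.atleast_2d(X)@np.array(c["R"]).T+np.array(c["t"])
    p=p@K.T; return p[:,:2]/p[:,2:]
E
cat > a.py <<'E'
from h import *
np.set_printoptions(precision=4,suppress=True)
for cam in ["top","scene"]:
    im,d=env.grab_frame(cam); np.savez(f"pics/{cam}0.npz",im=im,d=d)
    cv2.imwrite(f"pics/{cam}0.png",cv2.resize(im[...,::-1],(800,600)))
    c=env.get_calibration(cam); print(cam,-np.array(c["R"]).T@c["t"],np.array(c["R"])[2],c["intrinsics"][0][0])
    for n in ["dry_box","mat","tray","scraper","blade_tip","scraper_grip","cartridge","pull_tab"] if cam=="top" else ["cartridge"]:
        for b in env.boxes_of(cam,n):
            e=b["extent"]; print(n,round(b["conf"],2),np.round(e),world(cam,d,e[:2])[0])
s=env.get_state();print(s)
E
python3 a.py
```

```text
pics
top [ 0.3538 -0.0882  1.7454] [ 0.0974 -0.0098 -0.9952] 474.39505359675996
dry_box 0.87 [232. 165.  71.  56.] [ 0.6056 -0.0134  0.0854]
mat 0.94 [150. 204.  39.  60.] [0.4727 0.2932 0.002 ]
tray 0.98 [375. 189.  45.  37.] [ 0.5279 -0.5373  0.0034]
tray 0.93 [352. 253.  49.  40.] [ 0.2919 -0.4479  0.0037]
tray 0.65 [312. 203.  46.  30.] [ 0.4743 -0.3016  0.0078]
scraper 0.76 [146. 198.  20.  50.] [0.496  0.3029 0.0149]
scraper 0.65 [317. 140.  25.  26.] [ 0.702  -0.3213  0.0472]
blade_tip 0.7 [233. 165.  76.  52.] [ 0.6054 -0.0159  0.0846]
blade_tip 0.62 [144. 195.  22.  53.] [0.5046 0.3102 0.0173]
scraper_grip 0.81 [145. 198.  19.  53.] [0.4941 0.3046 0.025 ]
scraper_grip 0.19 [234. 166.  73.  58.] [ 0.6026 -0.0197  0.084 ]
cartridge 0.25 [230. 166.  70.  53.] [ 0.6001 -0.0067  0.0847]
scene [ 0.9404 -0.4557  1.0822] [-0.374   0.3311 -0.8663] 402.4397076055645
{'time': 0.55, 'q': array([-1.5331,  0.1584,  1.597 , -0.    ,  1.3862, -0.2101]), 'qvel': array([ 0.    , -0.003 ,  0.001 , -0.0014, -0.0007,  0.0004]), 'joint_efforts': array([ -0.0007, -38.5306, -32.2145,   0.0701,   0.0313,  -0.    ]), 'tcp_pos': array([ 0.141 , -0.5574,  0.1901]), 'ee_rot': array([-3.1175, -0.3882,  0.    ]), 'ft_force': array([-0.2129, -0.1314, -0.0178]), 'moment': array([0.0203, 0.0461, 0.0234]), 'gripper_force': 0.0, 'gripper_width': 0.09192035997923939}
```

```bash
python3 -m handwheel --help | head -30
```

```text
invalid input: not JSON, or not a number
```

View pics/top0.png

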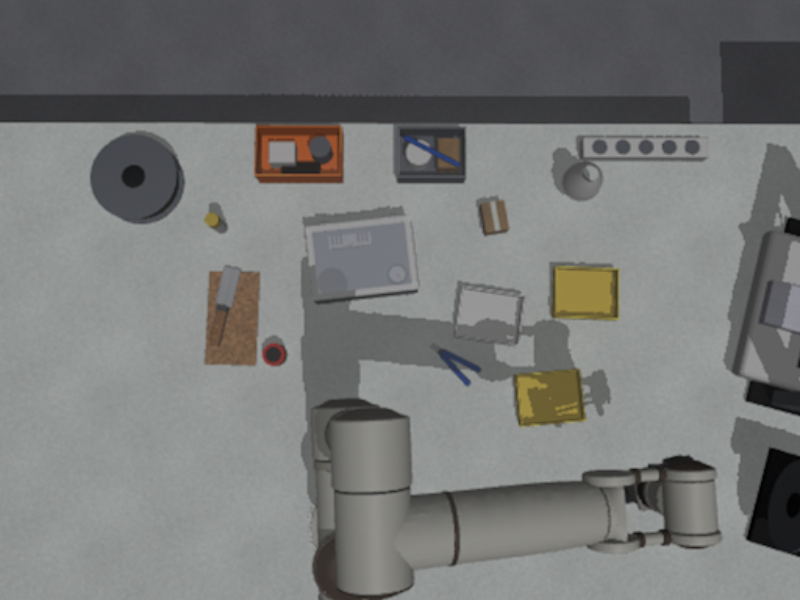

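View pics/scene0.png

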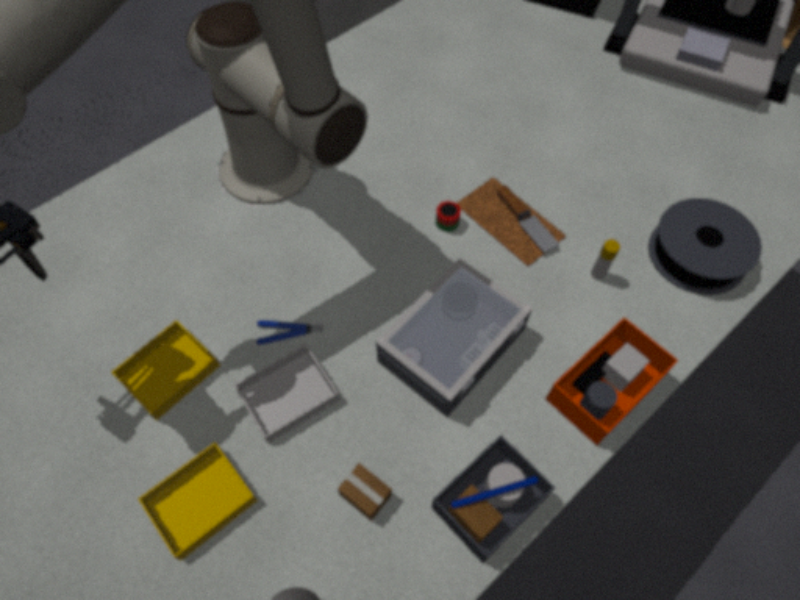

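```bash
cat > m.py <<'E'
from h import *
np.set_printoptions(precision=4,suppress=True)
f=np.load("pics/top0.npz");im,d=f["im"],f["d"];P=cloud("top",d);hsv=cv2.cvtColor(im,cv2.COLOR_RGB2HSV)
def rect(mask,n):
    X=P[mask].astype(np.float32); r=cv2.minAreaRect(X[:,:2]*1000); print(n,len(X),r,"medz",np.median(X[:,2])); return cv2.boxPoints(r)/1000
x,y,z=P[...,0],P[...,1],P[...,2]
reg=lambda x0,x1,y0,y1:(x>x0)&(x<x1)&(y>y0)&(y<y1)&(d>0)
rect(reg(.48,.73,-.17,.15)&(z>.065)&(z<.1),"lid")
cork=(hsv[...,1]>60)&reg(.34,.62,.2,.4)
m=reg(.34,.62,.22,.37)
rect(cork&(z<.012),"mat")
S=m&(z>.010)&(z<.05); rect(S&(z>.01),"scraper")
X=P[S]; c=X.mean(0); u,s,vt=np.linalg.svd(X[:,:2]-c[:2],full_matrices=False); a=vt[0]*np.sign(vt[0][0]); l=(X[:,:2]-c[:2])@a
print("axis",a,np.degrees(np.arctan2(a[1],a[0])),c,l.min(),l.max()); 
for t in np.arange(-.1,.1,.01):
    k=abs(l-t)<.005
    if k.sum(): w=(X[k,:2]-c[:2])@[-a[1],a[0]]; print(round(t,3),k.sum(),np.round([w.min(),w.max(),np.median(X[k,2])],4),np.median(hsv[S][k][:,1]))
t=reg(.37,.58,-.41,-.2)
rect(t&(z>.02)&(z<.05),"traywall")
cv2.imwrite("pics/crop1.png",cv2.resize(im[130:250,120:350,::-1],(790,412),interpolation=cv2.INTER_CUBIC))
E
python3 m.py
```

```text
lid 3282 ((608.1614990234375, -10.483108520507812), (177.92196655273438, 243.03231811523438), 5.980752468109131) medz 0.08313684
mat 1372 ((477.2608337402344, 279.5443115234375), (157.55203247070312, 218.02493286132812), 87.75391387939453) medz 0.0038533192
scraper 576 ((479.537109375, 287.77056884765625), (275.1922302246094, 140.90859985351562), 2.9424781799316406) medz 0.017341305
axis [ 0.9968 -0.0798] -4.576475779673388 [0.4967 0.3071 0.0188] -0.15237953326230883 0.11972123827114332
-0.1 7 [-0.0631 -0.0021  0.0104] 96.0
-0.09 17 [-0.0585  0.0328  0.0131] 96.0
-0.08 27 [-0.0831  0.0322  0.0226] 98.0
-0.07 28 [-0.0861  0.0319  0.0257] 99.5
-0.06 21 [-0.0483  0.0296  0.0243] 100.0
-0.05 28 [-0.0744  0.0409  0.0235] 96.0
-0.04 25 [-0.0142  0.0372  0.0255] 102.0
-0.03 26 [-0.068   0.0242  0.0245] 99.0
-0.02 24 [-0.0665  0.0357  0.0232] 98.0
-0.01 25 [-0.0871  0.0443  0.027 ] 92.0
-0.0 32 [-0.0612  0.0458  0.0223] 17.0
0.01 26 [-0.0501  0.0506  0.0156] 7.5
0.02 36 [-0.0554  0.0289  0.0151] 8.0
0.03 29 [-0.0577  0.0446  0.0151] 6.0
0.04 32 [-0.0507  0.0424  0.016 ] 8.0
0.05 32 [-0.0484  0.0207  0.0171] 8.0
0.06 39 [-0.0807  0.0436  0.0155] 8.0
0.07 30 [-0.0207  0.0189  0.017 ] 8.0
0.08 32 [-0.0788  0.0393  0.0144] 8.0
0.09 29 [-0.0386  0.0169  0.0168] 8.0
traywall 219 ((452.81976318359375, -298.1864013671875), (158.75852966308594, 171.81878662109375), 80.9072494506836) medz 0.033073224
```

View pics/crop1.png

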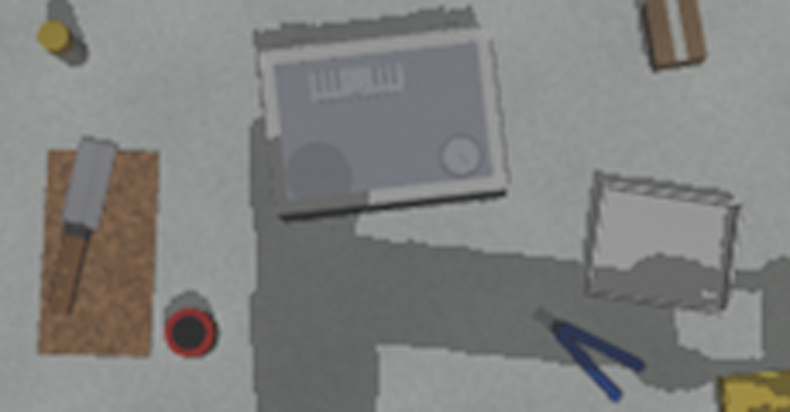

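```bash
cat >> h.py <<'E'
def ray(cam,uv,z):
    c=env.get_calibration(cam);K=np.array(c["intrinsics"]);R=np.array(c["R"]);t=np.array(c["t"])
    o=-R.T@t; r=(np.c_[np.atleast_2d(uv),np.ones(len(np.atleast_2d(uv)))]@np.linalg.inv(K).T)@R
    return o+r*((z-o[2])/r[:,2:])
E
cat > m2.py <<'E'
from h import *
np.set_printoptions(precision=4,suppress=True)
f=np.load("pics/top0.npz");im,d=f["im"],f["d"];hsv=cv2.cvtColor(im,cv2.COLOR_RGB2HSV)
def fit(mask,zz,n):
    k,lab,st,_=cv2.connectedComponentsWithStats(mask.astype(np.uint8)); i=1+np.argmax(st[1:,4])
    v,u=np.where(lab==i); X=ray("top",np.c_[u,v],zz)[:,:2].astype(np.float32)
    r=cv2.minAreaRect(X*1000); print(n,i,len(u),st[i],r); return X
box=np.zeros(d.shape,bool); box[168:200,136:157]=1
b=fit(box&(hsv[...,1]<40),.015,"blade"); c=b.mean(0); vt=np.linalg.svd(b-c,full_matrices=False)[2][0]; vt*=np.sign(vt[0]); print(c,vt,np.degrees(np.arctan2(vt[1],vt[0])))
fit(np.isin(np.arange(512),range(125,170))[None]&(hsv[...,1]>60)&(np.arange(384)[:,None]>160)&(np.arange(384)[:,None]<240),.004,"mat")
s=3.435
q=lambda pts,z,n:print(n,ray("top",np.array(pts)/s+[120,130],z)[:,:2])
q([(99,141),(80,230),(60,314)],.015,"scraper tip,start,end")
q([(598,174),(739,203),(725,308),(586,293)],.035,"tray top corners")
q([(264,54),(490,28),(504,190),(282,213)],.083,"lid top corners")
q([(312,72),(402,63),(405,88),(314,99),(362,80)],.041,"cartridge top corners")
q([(47,151),(158,152),(150,355),(39,353)],.004,"mat corners")
E
python3 m2.py
```

```text
blade 1 399 [136 168  21  32 399] ((548.0032348632812, 306.0926513671875), (73.66901397705078, 114.21409606933594), 89.94512176513672)
[0.5582 0.3078] [ 0.9908 -0.1352] -7.769225
mat 1 1591 [ 131  174   35   60 1591] ((476.9029541015625, 297.602294921875), (116.83804321289062, 217.04217529296875), 88.48973846435547)
scraper tip,start,end [[0.5938 0.2957]
 [0.4984 0.3139]
 [0.4093 0.3331]]
tray top corners [[ 0.5553 -0.236 ]
 [ 0.5243 -0.3848]
 [ 0.4135 -0.3681]
 [ 0.4295 -0.2222]]
lid top corners [[ 0.6749  0.1123]
 [ 0.7021 -0.1214]
 [ 0.5332 -0.1352]
 [ 0.5098  0.0922]]
cartridge top corners [[ 0.6636  0.0664]
 [ 0.6732 -0.0288]
 [ 0.6464 -0.032 ]
 [ 0.6347  0.0641]
 [ 0.655   0.0135]]
mat corners [[0.5845 0.3536]
 [0.5833 0.2346]
 [0.366  0.2394]
 [0.3683 0.3571]]
```

```bash
cat > go.py <<'E'
from h import *
# usage: go.py x y z [yaw_deg]: shift in present tool axes (units of 50 mm), then turn units
a=list(map(float,sys.argv[1:])); s=env.get_state(); R=Ro.from_rotvec(s["ee_rot"]).as_matrix()
yaw=np.degrees(np.arctan2(R[1,0],R[0,0]))
u=R.T@(np.array(a[:3])-s["tcp_pos"])/.05
print("t",round(s["time"],2),"shift units",np.round(u,3),"yaw",round(yaw,2),"tilt z",np.round(R[:,2],3),"turn units",np.round((yaw-a[3])/5,2) if len(a)>3 else "")
E
python3 go.py .4825 .3182 .12 -11.5
```

```text
t 0.55 shift units [ 10.916 -15.302   1.402] yaw 14.2 tilt z [-0.  0. -1.] turn units 5.14
```

```bash
python3 -m handwheel '[[[0.682,-0.956,0],0,1],[[0.682,-0.956,0],0,1],[[0.682,-0.956,0],0,0.1],[[0.682,-0.956,0],0,0.1],[[0.682,-0.956,0],0,0.1],[[0.682,-0.956,0],0,0.1],[[0.682,-0.956,0],0,0.1],[[0.682,-0.956,0],0,0.1]]'
python3 -m handwheel '[[[0.682,-0.956,0],0,0.1],[[0.682,-0.956,0],0,0.1],[[0.682,-0.956,0],0,0.1],[[0.682,-0.956,0.1],0,0.1],[[0.682,-0.956,0.1],0,0.1],[[0.682,-0.956,0.3],0,0.1],[[0.682,-0.956,0.3],0,0.1],[[0.682,-0.956,0.3],0,0.1]]'
python3 go.py .4825 .3182 .12 -11.5
```

```text
time: 1.55
tcp_pos: [0.3121, -0.1183, 0.1904]
ee_rot: [3.116, 0.387, 0.002]
ft_force: [1.1, -0.2, 0.0]
gripper_width: 0.0503
gripper_force: 0.0
time: 2.55
tcp_pos: [0.483, 0.3199, 0.1347]
ee_rot: [3.117, 0.389, 0.001]
ft_force: [0.8, -0.9, 0.5]
gripper_width: 0.0504
gripper_force: 0.0
t 2.55 shift units [-0.018  0.031  0.295] yaw 14.22 tilt z [ 0.001  0.    -1.   ] turn units 5.14
```

```bash
python3 -m handwheel '[[[0,0.03,0.2],0.86,0.1],[[0,0,0.2],0.86,0.1],[[0,0,0.2],0.86,0.1],[[0,0,0.2],0.86,0.1],[[0,0,0.2],0.85,0.1],[[0,0,0.2],0.85,0.1],[[0,0,0],0,0.1],[[0,0,0],0,0.1]]' 40
cat > look.py <<'E'
from h import *
cam,name=sys.argv[1:3]; im,d=env.grab_frame(cam); np.savez(f"pics/{name}.npz",im=im,d=d)
x0,x1,y0,y1=map(int,sys.argv[3:7]) if len(sys.argv)>3 else (0,512,0,384)
c=im[y0:y1,x0:x1,::-1]; k=min(800/c.shape[1],600/c.shape[0]); cv2.imwrite(f"pics/{name}.png",cv2.resize(c,None,fx=k,fy=k,interpolation=cv2.INTER_CUBIC)[:600,:800]); print(k)
E
python3 look.py scene s1 260 400 90 200; python3 go.py .4825 .3182 .007 -11.5
```

```text
time: 3.55
tcp_pos: [0.483, 0.3165, 0.0756]
ee_rot: [-3.126, 0.313, -0.001]
ft_force: [0.1, -1.0, -0.7]
gripper_width: 0.0504
gripper_force: 0.0
5.454545454545454
t 3.6 shift units [-0.021 -0.029  1.375] yaw -11.44 tilt z [ 0.001  0.    -1.   ] turn units 0.01
```

View pics/s1.png

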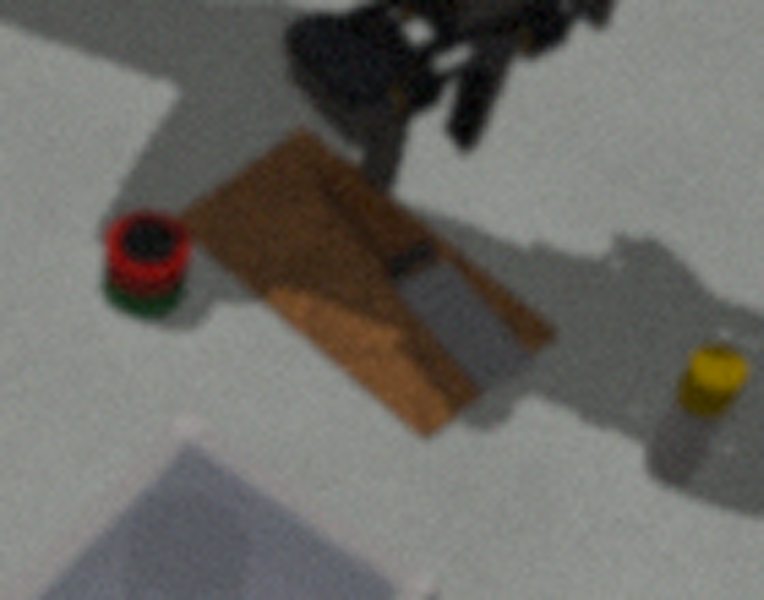

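```bash
python3 -c "
from h import *
print(ray('scene',np.array([[510,372],[412,265]])/5.4545+[260,90],.015))"
python3 -m handwheel '[[[0,-0.02,0.4],0,0.1],[[0,0,0.4],0,0.1],[[0,0,0.3],0,0.1],[[0,0,0.26],0,0.1],[[0,0,0],0,0.1],[[0,0,0],0,-1],[[0,0,0],0,-1],[[0,0,0],0,-1]]' 50; python3 go.py .4825 .3182 .007 -11.5
```

```text
[[0.59012062 0.30235807 0.015     ]
 [0.4968436  0.31950915 0.015     ]]
time: 4.6
tcp_pos: [0.4834, 0.3176, 0.0077]
ee_rot: [-3.125, 0.315, -0.002]
ft_force: [0.5, 0.4, 0.0]
gripper_width: 0.0227
gripper_force: 0.0
t 4.6 shift units [-0.02  -0.009  0.014] yaw -11.5 tilt z [ 0.001  0.    -1.   ] turn units 0.0
```

```bash
python3 -m handwheel '[[[0,0,0],0,-1],[[0,0,0],0,-1],[[0,0,0],0,-1],[[0,0,-0.2],0,-1],[[0,0,-0.4],0,-1],[[0,0,-0.8],0,-1],[[0,0,-0.8],0,-1],[[0,0,0],0,-1]]' 60; python3 look.py scene s2 260 400 60 170
```

```text
time: 5.6
tcp_pos: [0.4863, 0.3188, 0.1231]
ee_rot: [-3.121, 0.314, -0.014]
ft_force: [-0.1, -0.7, -0.5]
gripper_width: 0.0008
gripper_force: 0.0
5.454545454545454
```

View pics/s2.png

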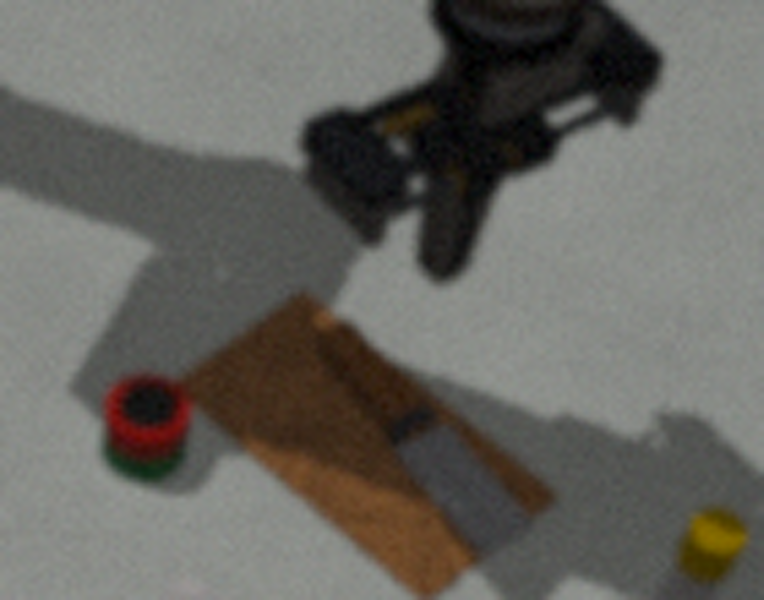

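```bash
python3 -c "
from h import *
print((proj('scene',[[.4863,.3188,.1231]])-[260,60])*5.4545)
print((proj('scene',[[.4825,.3182,.015],[.4984,.3139,.015],[.5938,.2957,.015],[.4093,.3331,.015]])-[260,60])*5.4545)
s=env.get_state();print(s)
f=np.load('pics/s2.npz');P=cloud('scene',f['d']);im=f['im']
m=(P[...,2]>.018)&(P[...,2]<.035)&(P[...,0]>.38)&(P[...,0]<.6)&(P[...,1]>.25)&(P[...,1]<.37)
print(m.sum())
hs=cv2.cvtColor(im,cv2.COLOR_RGB2HSV)
v,u=np.where(m); print(np.c_[(u-260)*5.45,(v-60)*5.45,P[m]*1000][::12].round(0))
"
```

```text
[[430.81689804 299.60651158]]
[[393.12862766 416.14811191]
 [407.74573166 434.99875252]
 [507.36941133 545.52948625]
 [322.52088408 335.97269463]]
{'time': 5.65, 'q': array([3.72447081e-01, 2.27003349e-01, 1.66024927e+00, 1.95901841e-05,
       1.24882041e+00, 2.14393861e+00]), 'qvel': array([-0.00086034,  0.04159209,  0.05342884, -0.00137042, -0.00451094,
       -0.00197389]), 'joint_efforts': array([ 3.14622733e-02, -4.15916491e+01, -3.22753358e+01, -2.62512633e-02,
       -8.29438004e-02, -8.86211856e-04]), 'tcp_pos': array([0.48464793, 0.31807514, 0.12034144]), 'ee_rot': array([-3.12326087,  0.31447767, -0.00769955]), 'ft_force': array([-0.77865408, -0.61514132, -0.09505375]), 'moment': array([0.00693355, 0.01937462, 0.03459187]), 'gripper_force': 0.0, 'gripper_width': 0.000745888449701374}
293
[[332. 322. 410. 339.  25.]
 [327. 332. 417. 327.  29.]
 [349. 338. 427. 336.  26.]
 [365. 343. 437. 340.  27.]
 [332. 354. 429. 319.  25.]
 [349. 360. 440. 322.  28.]
 [360. 365. 450. 320.  33.]
 [376. 371. 456. 329.  26.]
 [365. 382. 457. 319.  25.]
 [382. 387. 465. 326.  21.]
 [398. 392. 478. 324.  29.]
 [371. 403. 469. 312.  19.]
 [387. 409. 482. 310.  28.]
 [403. 414. 491. 315.  27.]
 [420. 420. 501. 318.  28.]
 [392. 431. 492. 306.  19.]
 [441. 436. 515. 326.  19.]
 [436. 447. 518. 316.  20.]
 [463. 458. 534. 323.  18.]
 [425. 469. 525. 300.  19.]
 [431. 480. 533. 295.  20.]
 [447. 490. 545. 297.  19.]
 [501. 501. 572. 315.  18.]
 [507. 518. 582. 307.  20.]
 [512. 534. 592. 300.  20.]]
```

```bash
python3 -m handwheel '[[[0,0,0],0,0.1],[[0,0,0],0,0.1],[[0,0,0],0,0.1],[[0,0,0.4],0,0.1],[[0,0,0.6],0,0.1],[[0,0,0.6],0,0.1],[[0,0,0.4],0,0.1],[[0,0,0.22],0,0.1]]' 60; python3 go.py .4825 .3182 .006 -11.5
python3 -m handwheel '[[[0,0,0],0,-0.2],[[0,0,0],0,-0.2],[[0,0,0],0,-0.35],[[0,0,0],0,-0.35],[[0,0,0],0,-0.35],[[0,0,0],0,-0.35],[[0,0,0],0,-0.35],[[0,0,0],0,-0.55]]' 60; python3 go.py .4825 .3182 .006 -11.5
```

```text
time: 6.65
tcp_pos: [0.4823, 0.3171, 0.0048]
ee_rot: [3.125, -0.315, -0.002]
ft_force: [0.5, 0.7, 0.2]
gripper_width: 0.0503
gripper_force: 0.0
t 6.65 shift units [-0.001 -0.022 -0.024] yaw -11.5 tilt z [-0.002 -0.001 -1.   ] turn units -0.0
time: 7.65
tcp_pos: [0.4829, 0.3173, 0.0061]
ee_rot: [3.126, -0.315, -0.0]
ft_force: [0.4, -0.0, -0.1]
gripper_width: 0.0223
gripper_force: 0.0
t 7.65 shift units [-0.012 -0.015  0.002] yaw -11.5 tilt z [-0.  0. -1.] turn units -0.0
```

```bash
python3 -m handwheel '[[[0,0,0],0,-0.6],[[0,0,0],0,-0.6],[[0,0,0],0,-0.6],[[0,0,0],0,-0.6],[[0,0,0],0,-0.6],[[0,0,0],0,-0.6],[[0,0,0],0,-0.6],[[0,0,0],0,-1]]' 60; python3 look.py scene s3 280 370 60 130
```

```text
time: 8.65
tcp_pos: [0.4829, 0.3174, 0.0061]
ee_rot: [-3.126, 0.315, -0.0]
ft_force: [-1.0, 0.4, -0.6]
gripper_width: 0.0105
gripper_force: 0.0
8.571428571428571
```

View pics/s3.png

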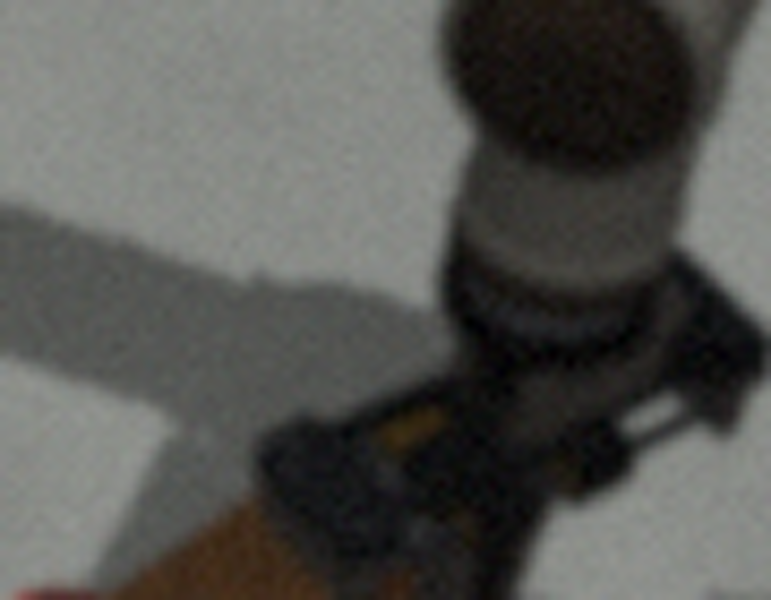

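```bash
python3 -c "
from h import *
f=np.load('pics/s3.npz');P=cloud('scene',f['d']);im=f['im']
print(proj('scene',[[.4829,.3174,.0061],[.4829,.3174,.05],[.4829,.3174,.1]]))
# side profile: for world grid around tcp, points
a=np.radians(-11.5);ax=np.array([np.cos(a),np.sin(a)]);ay=np.array([-np.sin(a),np.cos(a)])
D=P[...,:2]-[.4829,.3174];L=D@ax;W=D@ay
m=(abs(L)<.13)&(abs(W)<.06)&(P[...,2]<.12)&(P[...,2]>-.02)
v,u=np.where(m);print(m.sum())
for r in range(v.min(),v.max()+1,2):
  k=m[r]; c=np.where(k)[0][::2]
  print(r,' '.join(f'{x}:({L[r,x]*1000:.0f},{W[r,x]*1000:.0f},{P[r,x,2]*1000:.0f})' for x in c if x%3==0))
" | head -70
python3 - <<'E'
import numpy as np,cv2
im=np.load('pics/s3.npz')['im'];cv2.imwrite('pics/s3b.png',cv2.resize(im[85:175,285:375,::-1],(600,600),interpolation=cv2.INTER_CUBIC))
E
```

```text
[[331.55539822 138.16227458]
 [333.80962564 129.72583496]
 [336.54051368 119.50549436]]
1780
114 
116 306:(-129,-15,-0)
118 306:(-119,-22,4)
120 300:(-123,-44,2) 306:(-111,-28,5)
122 297:(-122,-58,2) 303:(-110,-41,3) 309:(-96,-26,8)
124 303:(-100,-48,7) 309:(-94,-27,0) 339:(10,6,85)
126 303:(-98,-49,-1) 309:(-82,-36,8) 327:(-39,5,26) 333:(11,-20,92) 339:(10,9,73)
128 306:(-84,-46,1) 312:(-68,-34,10) 324:(-38,-7,25) 330:(-0,-19,70) 336:(4,3,61)
130 309:(-69,-44,5) 315:(-58,-27,5) 327:(-25,-5,26) 333:(10,-14,68) 339:(10,14,50)
132 306:(-68,-58,4) 312:(-54,-43,9) 318:(-46,-23,5) 327:(-9,-19,41) 333:(10,-12,57) 339:(-13,43,-3)
134 309:(-53,-55,7) 315:(-44,-37,5) 321:(-35,-17,2) 327:(-17,-8,15) 333:(9,-8,42) 342:(1,45,1) 345:(5,55,-1) 348:(14,59,6)
136 309:(-48,-59,4) 315:(-38,-41,4) 321:(-27,-24,4) 327:(-15,-8,6) 333:(8,-5,29) 339:(17,14,26) 345:(14,47,3)
138 315:(-29,-47,6) 321:(-17,-32,9) 327:(-8,-13,7) 333:(15,-10,30) 339:(18,15,17) 345:(24,37,9)
140 315:(-24,-51,4) 321:(-11,-36,8) 327:(-3,-17,4) 333:(17,-9,20) 339:(25,10,17) 345:(27,37,1) 351:(36,57,-2)
142 318:(-12,-47,4) 324:(2,-33
[... 659 characters left out ...]
8,5) 345:(80,-6,13) 351:(92,9,17) 357:(95,34,4) 363:(105,52,2)
156 330:(57,-49,6) 336:(67,-30,4) 342:(78,-15,7) 348:(93,-5,18) 354:(104,11,19) 360:(105,40,-1) 366:(115,57,-0)
158 330:(63,-52,5) 336:(73,-36,5) 342:(83,-18,4) 348:(98,-8,15) 354:(111,5,21) 360:(112,34,1) 366:(123,49,4)
160 333:(75,-49,6) 339:(85,-33,6) 345:(93,-13,1) 351:(104,3,2) 357:(112,22,-1) 363:(123,38,0)
162 333:(84,-57,11) 339:(92,-38,7) 345:(101,-20,4) 351:(109,-0,-0) 357:(120,15,3) 363:(130,33,1)
164 333:(88,-58,5) 339:(100,-45,10) 345:(106,-23,2) 351:(117,-7,3) 357:(127,10,3)
166 339:(104,-46,4) 345:(113,-28,3) 351:(122,-11,2)
168 336:(104,-57,1) 342:(114,-41,2) 348:(125,-26,4)
170 342:(120,-45,1)
172 339:(121,-59,2)
```

View pics/s3b.png

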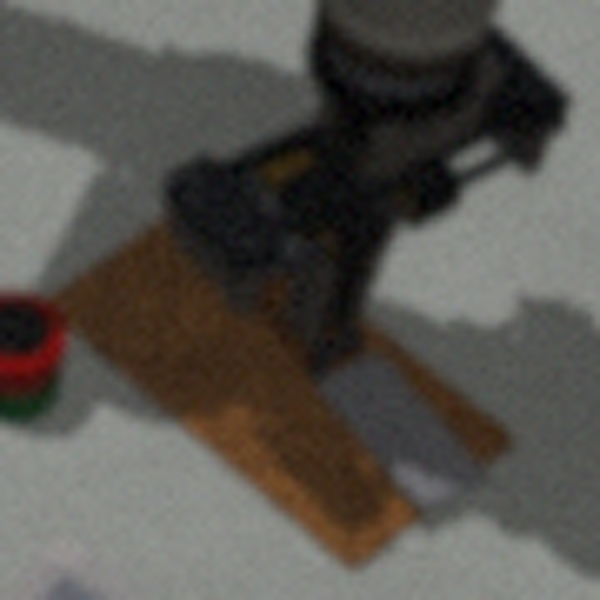

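```bash
python3 -c "
from h import *
s=env.get_state();print(s['gripper_width'],s['gripper_force'],s['moment'],s['ft_force'])
for n in ['scraper','scraper_grip']:
  for b in env.boxes_of('scene',n): print(n,b)
"
python3 -m handwheel '[[[0,0,0],0,-1],[[0,0,0],0,-1],[[0,0,0],0,-1],[[0,0,-0.2],0,-1],[[0,0,-0.2],0,-1],[[0,0,0],0,-1],[[0,0,0],0,-1],[[0,0,0],0,-1]]' 60
```

```text
0.006528833870078804 0.0 [ 0.04808531  0.02685504 -0.0263672 ] [-0.55721741  0.1579494  -0.30698778]
scraper {'extent': [338.8, 141.9, 32.5, 35.9], 'conf': 0.61}
scraper_grip {'extent': [341.1, 146.1, 34.0, 41.7], 'conf': 0.76}
time: 9.8
tcp_pos: [0.4826, 0.3172, 0.0257]
ee_rot: [3.125, -0.315, -0.001]
ft_force: [0.7, 0.3, -0.2]
gripper_width: 0.0004
gripper_force: 0.0
```

```bash
python3 look.py scene s4 285 375 85 152 >/dev/null; python3 -c "
from h import *
a=np.radians(-11.5);ax=np.array([np.cos(a),np.sin(a),0]);ay=np.array([-np.sin(a),np.cos(a),0])
T=np.array([.4829,.3174,0])
for h in (.006,.016,.026,.036):
  print(h,[proj('scene',T+ax*.01+ay*w+[0,0,h])[0].round(1) for w in (-.013,0,.013)])
T=np.array([.483,.3165,0])
for h in (.076,.086,.096,.106):
  print(h,[proj('scene',T+ax*l+ay*w+[0,0,h])[0].round(1) for w in (-.028,.028) for l in (0,.01)])
"
```

```text
0.006 [array([330.2, 141.8]), array([333.3, 140.2]), array([336.4, 138.6])]
0.016 [array([330.7, 139.9]), array([333.8, 138.3]), array([337. , 136.8])]
0.026 [array([331.2, 138. ]), array([334.4, 136.4]), array([337.5, 134.9])]
0.036 [array([331.7, 136.1]), array([334.9, 134.5]), array([338.1, 132.9])]
0.076 [array([328. , 128.1]), array([329.8, 130.2]), array([342. , 121.2]), array([343.9, 123.3])]
0.086 [array([328.5, 126.1]), array([330.4, 128.2]), array([342.6, 119.2]), array([344.5, 121.2])]
0.096 [array([329., 124.]), array([330.9, 126.1]), array([343.2, 117.1]), array([345.1, 119.1])]
0.106 [array([329.5, 121.9]), array([331.4, 124. ]), array([343.8, 114.9]), array([345.7, 117. ])]
```

View pics/s4.png

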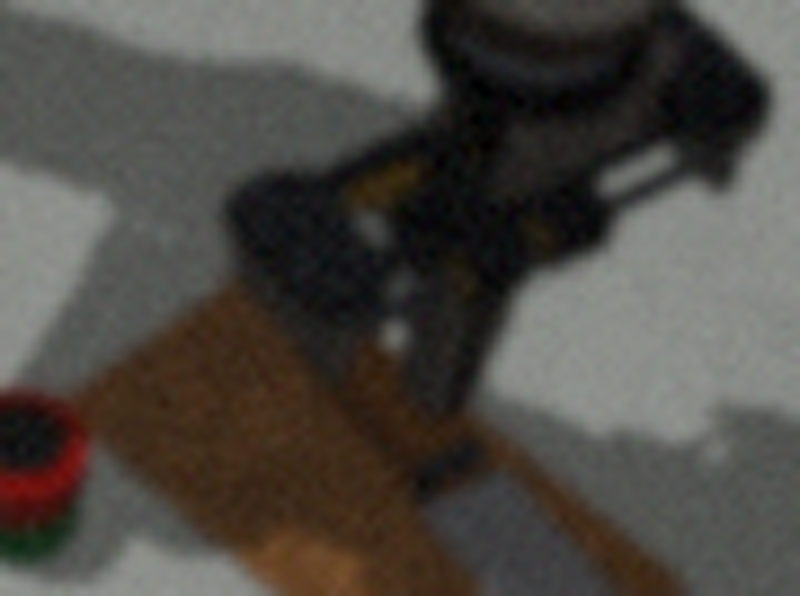

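```bash
python3 -c "
from h import *
print(env.pinch_z)"
python3 -m handwheel '[[[0,0,0],0,0.1],[[0,0,0],0,0.1],[[0,0,0],0,0.1],[[0,0,0],0,0.1],[[0,0,0.2],0,0.1],[[0,0,0.2],0,0.1],[[0,0,0.15],0,0.1],[[0,0,0.1],0,0.1]]' 60
python3 -m handwheel '[[[0,0,0.03],0,0.1],[[0,0,0],0,-0.6],[[0,0,0],0,-0.6],[[0,0,0],0,-0.6],[[0,0,0],0,-0.6],[[0,0,0],0,-0.6],[[0,0,0],0,-0.6],[[0,0,0],0,-0.6]]' 60
```

```text
0.0187
time: 10.85
tcp_pos: [0.4825, 0.3172, -0.0073]
ee_rot: [3.125, -0.315, -0.001]
ft_force: [-0.3, -0.7, 0.1]
gripper_width: 0.0504
gripper_force: 0.0
time: 11.85
tcp_pos: [0.4833, 0.3176, -0.0075]
ee_rot: [-3.125, 0.315, -0.001]
ft_force: [-0.1, 0.7, 3.6]
gripper_width: 0.0232
gripper_force: 60.0
```

```bash
python3 -m handwheel '[[[0,0,0],0,0],[[0,0,0],0,0],[[0,0,0.08],0,0],[[0,0,0.06],0,0],[[0,0,0],0,-1],[[0,0,0],0,-1],[[0,0,0],0,-1],[[0,0,0],0,-1]]' 60
python3 -m handwheel '[[[0,0,0],0,-1],[[0,0,-0.1],0,-1],[[0,0,-0.3],0,-1],[[0,0,-0.5],0,-1],[[0,0,-0.7],0,-1],[[0,0,-0.7],0,-1],[[0,0,-0.3],0,-1],[[0,0,0],0,-1]]' 60
cat > blade.py <<'E'
from h import *
np.set_printoptions(precision=4,suppress=True)
s=env.get_state();T=s["tcp_pos"];R=Ro.from_rotvec(s["ee_rot"]).as_matrix();x=R[:,0];y=R[:,1]
f=env.grab_frame(sys.argv[1]);P=cloud(sys.argv[1],f[1]);D=P-T;L=D@x;W=D@y
m=(L>.035)&(L<.125)&(abs(W)<.03)&(P[...,2]>T[2]-.03)&(P[...,2]<T[2]+.08)&(f[1]>0)
Q=np.c_[L[m],W[m],P[m][:,2]-T[2]];print(m.sum(),np.median(Q,0),Q.min(0),Q.max(0))
A=np.c_[Q[:,:2],np.ones(len(Q))];co=np.linalg.lstsq(A,Q[:,2],rcond=None)[0];print("plane dz/dL,dz/dW,z0",co)
for l in np.arange(.04,.13,.01):
    k=abs(Q[:,0]-l)<.005
    if k.sum():print(round(l,3),k.sum(),np.percentile(Q[k,1],[3,97]).round(3),np.median(Q[k,2]).round(4))
E
python3 blade.py scene; python3 go.py .4825 .3182 .1
```

```text
time: 12.85
tcp_pos: [0.483, 0.3174, -0.0148]
ee_rot: [-3.126, 0.315, -0.0]
ft_force: [1.0, -0.0, 0.2]
gripper_width: 0.0232
gripper_force: 60.0
time: 13.85
tcp_pos: [0.4837, 0.3177, 0.1164]
ee_rot: [-3.125, 0.315, -0.004]
ft_force: [0.7, -0.6, -2.1]
gripper_width: 0.0237
gripper_force: 60.0
275 [0.0745 0.001  0.0324] [ 0.0354 -0.0199  0.0235] [0.1124 0.0218 0.0376]
plane dz/dL,dz/dW,z0 [ 0.0012 -0.0034  0.0323]
0.04 34 [-0.016  0.019] 0.0331
0.05 35 [-0.016  0.02 ] 0.0324
0.06 35 [-0.019  0.019] 0.032
0.07 35 [-0.018  0.017] 0.0323
0.08 38 [-0.019  0.02 ] 0.0316
0.09 38 [-0.019  0.02 ] 0.0321
0.1 35 [-0.019  0.02 ] 0.032
0.11 25 [-0.017  0.02 ] 0.0328
t 13.9 shift units [-0.006 -0.019  0.294] yaw -11.5 tilt z [-0. -0. -1.] turn units
```

```bash
python3 go.py .379 -.0358 .116 6; python3 - <<'E'
from h import *
for cam,n in (("scene","pics/s4.npz"),("top","pics/top0.npz")):
    f=np.load(n);P=cloud(cam,f["d"]);c=np.array([.605,-.012]);a=np.radians(6);ax=np.array([np.cos(a),np.sin(a)]);ay=np.array([-ax[1],ax[0]])
    D=P[...,:2]-c;L=D@ax;W=D@ay;m=(abs(L)<.08)&(abs(W)<.115)&(P[...,2]>.06);print(cam,"lid z",np.median(P[m][:,2]))
    m=(P[...,2]>.07)&(P[...,2]<.1)&(abs(L)<.13)&(abs(W)<.15)
    for t in (-.08,-.04,0,.04,.08):
        k=m&(abs(W-t)<.02);k2=m&(abs(L-t*.7)<.015);print(t,np.percentile(L[k],[1,99]).round(4),np.percentile(W[k2],[1,99]).round(4))
    m=(P[...,0]>.37)&(P[...,0]<.43)&(P[...,1]>.25)&(P[...,1]<.30);print("mat z",np.median(P[m][:,2]))
E
```

```text
t 13.9 shift units [-0.623  7.332 -0.024] yaw -11.5 tilt z [-0. -0. -1.] turn units -3.5
scene lid z 0.08432035793214351
-0.08 [-0.08    0.0932] [-0.1176  0.119 ]
-0.04 [-0.0811  0.0875] [-0.1173  0.12  ]
0 [-0.0806  0.0867] [-0.117   0.1202]
0.04 [-0.0822  0.0861] [-0.1168  0.1203]
0.08 [-0.0828  0.092 ] [-0.1169  0.1211]
mat z 0.007421862002726899
top lid z 0.08318710138295905
-0.08 [-0.0829  0.0905] [-0.1164  0.1184]
-0.04 [-0.0835  0.0844] [-0.1157  0.1181]
0 [-0.0833  0.0846] [-0.116   0.1194]
0.04 [-0.0832  0.0832] [-0.1149  0.1197]
0.08 [-0.0843  0.0896] [-0.1163  0.1192]
mat z 0.003922346172022578
```

```bash
python3 -m handwheel '[[[-0.07,0.4,0],0,-1],[[-0.07,0.8,0],0,-1],[[-0.07,1,0],0,-1],[[-0.07,1,0],0,-1],[[-0.07,1,0],0,-1],[[-0.07,1,0],0,-1],[[-0.07,1,0],0,-1],[[-0.07,1,0],0,-1]]' 60
python3 -m handwheel '[[[0,0.1,0],0,-1],[[0,0,0],-0.7,-1],[[0,0,0.1],-0.7,-1],[[0,0,0.3],-0.7,-1],[[0,0,0.4],-0.7,-1],[[0,0,0.4],-0.7,-1],[[0,0,0.2],0,-1],[[0,0,0],0,-1]]' 60
python3 blade.py top; python3 go.py .3813 -.0342 .0407 6
```

```text
time: 14.9
tcp_pos: [0.3819, -0.0307, 0.1135]
ee_rot: [-3.125, 0.314, 0.004]
ft_force: [1.0, -0.8, -1.2]
gripper_width: 0.0231
gripper_force: 60.0
time: 15.9
tcp_pos: [0.3818, -0.0338, 0.0441]
ee_rot: [-3.136, -0.164, 0.004]
ft_force: [-0.8, -0.6, -0.6]
gripper_width: 0.0233
gripper_force: 60.0
165 [0.0838 0.003  0.0312] [ 0.0489 -0.0185  0.0217] [0.1095 0.021  0.0412]
plane dz/dL,dz/dW,z0 [-0.0214  0.0142  0.0328]
0.05 5 [0.01 0.02] 0.032
0.06 19 [-0.002  0.021] 0.0318
0.07 32 [-0.017  0.018] 0.0321
0.08 31 [-0.016  0.019] 0.0301
0.09 33 [-0.016  0.02 ] 0.0312
0.1 31 [-0.018  0.018] 0.0306
0.11 14 [-0.016  0.017] 0.0304
t 15.95 shift units [-0.025 -0.004  0.085] yaw 5.99 tilt z [-0.001  0.    -1.   ] turn units -0.0
```

```bash
python3 -m handwheel '[[[0,0,0.07],0,-1],[[0,0,0],0,-1],[[0.2,0,0],0,-1],[[0.3,0,0],0,-1],[[0.3,0,0],0,-1],[[0.3,0,0],0,-1],[[0.3,0,0],0,-1],[[0.1,0,0],0,-1]]' 60
python3 -c "
from h import *
s=env.get_state();print(s['tcp_pos'],s['ft_force'],s['moment'])"
```

```text
time: 16.95
tcp_pos: [0.4586, -0.0269, 0.0418]
ee_rot: [3.137, 0.165, 0.001]
ft_force: [-0.5, 0.7, -0.2]
gripper_width: 0.0238
gripper_force: 60.0
[ 0.45856489 -0.02691255  0.04182691] [-0.47007764  0.7288473  -0.2493514 ] [ 0.00171386  0.00978319 -0.01126113]
```

```bash
python3 -m handwheel '[[[0.2,0,0],0,-1],[[0.1,0,0],0,-1],[[0,0,-0.06],0,-1],[[0,0,-0.08],0,-1],[[0,0,-0.08],0,-1],[[0,0,-0.08],0,-1],[[0,0,-0.1],0,-1],[[0,0,0],0,-1]]' 60
python3 blade.py top;python3 -c "
from h import *
s=env.get_state();print(s['tcp_pos'],s['ft_force'],s['moment'])
f=env.grab_frame('scene');P=cloud('scene',f[1]);np.savez('pics/s5.npz',im=f[0],d=f[1])
a=np.radians(6);ax=np.array([np.cos(a),np.sin(a)]);D=P[...,:2]-[.607,-.0105];L=D@ax;W=D@[-ax[1],ax[0]]
for l in np.arange(-.09,.09,.03):
  k=(abs(L-l)<.01)&(abs(W)<.1)&(P[...,2]>.06);print(round(l,2),np.median(P[k][:,2]).round(4))"
```

```text
time: 17.95
tcp_pos: [0.472, -0.0253, 0.0619]
ee_rot: [-3.137, -0.165, 0.001]
ft_force: [0.1, -0.2, -4.1]
gripper_width: 0.0237
gripper_force: 60.0
229 [0.1007 0.0041 0.0397] [ 0.0666 -0.0295  0.0297] [0.1244 0.0298 0.0563]
plane dz/dL,dz/dW,z0 [-0.1524 -0.0159  0.055 ]
0.07 10 [0.011 0.028] 0.0445
0.08 30 [-0.01   0.028] 0.0428
0.09 45 [-0.023  0.029] 0.0402
0.1 50 [-0.029  0.027] 0.0402
0.11 48 [-0.029  0.026] 0.0387
0.12 46 [-0.027  0.029] 0.0373
[ 0.47199183 -0.0253172   0.06175348] [-0.8473882  -0.04931244 -3.34376043] [-0.00539894  0.23712258  0.02741497]
-0.09 0.4129
-0.06 0.1066
-0.03 0.1016
0.0 0.0971
0.03 0.0926
0.06 0.0881
```

```bash
python3 -m handwheel '[[[0.08,0,-0.25],0,-1],[[0.1,0,-0.32],0,-1],[[0.15,0,-0.27],0,-1],[[0.17,0,-0.25],0,-1],[[0.2,0,-0.22],0,-1],[[0.22,0,-0.2],0,-1],[[0.15,0,-0.1],0,-1],[[0.1,0,-0.06],0,-1]]' 60
cat > lid.py <<'E'
from h import *
s=env.get_state();print(s['time'],s['tcp_pos'],s['ft_force'],s['moment'])
f=env.grab_frame('scene');P=cloud('scene',f[1]);np.savez('pics/s5.npz',im=f[0],d=f[1])
a=np.radians(6);ax=np.array([np.cos(a),np.sin(a)]);D=P[...,:2]-[.607,-.0105];L=D@ax;W=D@[-ax[1],ax[0]]
# lid side: points by height, max L (camera sees outer face from +x)
for z in np.arange(.09,.24,.02):
  k=(abs(P[...,2]-z)<.01)&(abs(W)<.11)&(L>-.1)&(L<.12);print(z.round(2),k.sum(),np.percentile(L[k],[50,90]).round(4) if k.sum() else '')
E
python3 lid.py
```

```text
time: 19.05
tcp_pos: [0.5311, -0.0191, 0.1454]
ee_rot: [-3.137, -0.165, -0.001]
ft_force: [-2.8, 1.1, -3.5]
gripper_width: 0.0233
gripper_force: 60.0
19.05 [ 0.53110777 -0.01909917  0.14541005] [-2.78137884  1.07926639 -3.49817832] [0.06508158 0.77191881 0.09224708]
0.09 363 [0.0866 0.0909]
0.11 401 [0.0764 0.081 ]
0.13 390 [0.066  0.0703]
0.15 419 [0.0561 0.0604]
0.17 686 [0.0426 0.0493]
0.19 560 [0.0341 0.0393]
0.21 505 [0.0249 0.0294]
0.23 478 [0.0156 0.0196]
```

```bash
python3 -m handwheel '[[[0.05,0,0],0,-1],[[0.05,0,0],0,-1],[[0.05,0,0],0,-1],[[0.03,0,0],0,-1],[[0,0,0],0,-1],[[0,0,0],0,-1],[[-0.3,0,0],0,-1],[[-0.5,0,0],0,-1]]' 60
python3 lid.py
```

```text
time: 20.1
tcp_pos: [0.5009, -0.0229, 0.1459]
ee_rot: [3.136, 0.164, 0.006]
ft_force: [0.6, -0.0, -1.0]
gripper_width: 0.0233
gripper_force: 60.0
20.1 [ 0.50094365 -0.02291794  0.14594552] [ 0.59250083 -0.01775076 -1.0154088 ] [-0.04473036 -0.00315356  0.00421995]
0.09 334 [0.0869 0.0909]
0.11 379 [0.0777 0.0818]
0.13 378 [0.0681 0.0721]
0.15 384 [0.0589 0.0629]
0.17 757 [0.0454 0.0528]
0.19 592 [0.0386 0.0442]
0.21 472 [0.0305 0.0347]
0.23 531 [0.0208 0.0253]
```

```bash
python3 go.py .483 .3174 .146 -11.5
```

```text
t 20.15 shift units [ 0.41  -6.797 -0.015] yaw 5.99 tilt z [ 0.001 -0.001 -1.   ] turn units 3.5
```

```bash
python3 -m handwheel '[[[-0.5,-0.3,0],0,-1],[[-0.3,-0.7,0],0,-1],[[0,-0.96,0],0,-1],[[0,-0.97,0],0,-1],[[0.2,-0.97,0],0,-1],[[0.3,-0.97,0],0,-1],[[0.4,-0.97,0],0,-1],[[0.3,-0.96,0],0,-1]]' 60
python3 -m handwheel '[[[0,0,0.2],0.7,-1],[[0,0,0.3],0.7,-1],[[0,0,0.3],0.7,-1],[[0,0,0.3],0.7,-1],[[0,0,0.3],0.7,-1],[[0,0,0.5],0,-1],[[0,0,0.4],0,-1],[[0,0,0.2],0,-1]]' 60
python3 blade.py scene; python3 go.py .483 .3174 -.0148 -11.5
```

```text
time: 21.15
tcp_pos: [0.4859, 0.3204, 0.146]
ee_rot: [-3.136, -0.164, -0.006]
ft_force: [1.7, -0.5, -1.4]
gripper_width: 0.0233
gripper_force: 60.0
time: 22.15
tcp_pos: [0.4838, 0.3178, 0.0189]
ee_rot: [3.126, -0.315, -0.001]
ft_force: [0.7, -0.1, -2.1]
gripper_width: 0.0236
gripper_force: 60.0
562 [ 0.082   0.0046 -0.0119] [ 0.0351 -0.0299 -0.0233] [0.1248 0.0299 0.0384]
plane dz/dL,dz/dW,z0 [-0.2951 -0.3069  0.0302]
0.04 58 [-0.02   0.024] 0.0295
0.05 55 [-0.015  0.029] -0.0098
0.06 61 [-0.016  0.027] 0.0296
0.07 61 [-0.017  0.026] 0.0297
0.08 63 [-0.018  0.026] 0.0272
0.09 71 [-0.025  0.023] -0.0117
0.1 81 [-0.028  0.025] -0.0125
0.11 66 [-0.026  0.028] -0.0156
0.12 46 [-0.028  0.028] -0.0178
t 22.2 shift units [-0.002  0.002  0.658] yaw -11.51 tilt z [-0.002 -0.001 -1.   ] turn units -0.0
```

```bash
python3 -m handwheel '[[[0,0,0.3],0,-1],[[0,0,0.2],0,-1],[[0,0,0.1],0,-1],[[0,0,0.04],0,-1],[[0,0,0],0,-1],[[0,0,0],0,0.1],[[0,0,0],0,0.1],[[0,0,0],0,0.1]]' 60
python3 -m handwheel '[[[0,0,-0.3],0,0.1],[[0,0,-0.8],0,0.1],[[0,0,-1],0,0.1],[[0,0,-1],0,0.1],[[0,0,-0.6],0,0.1],[[0,0,0],-0.9,0.1],[[0,0,0],-0.9,0.1],[[0,0,0],-0.9,0.1]]' 60
python3 - <<'E'
from h import *
im,d=env.grab_frame("scene");hs=cv2.cvtColor(im,cv2.COLOR_RGB2HSV);P=cloud("scene",d);np.savez("pics/s6.npz",im=im,d=d)
print((proj("scene",[[.595,.295,.015]])))
for b in env.boxes_of("scene","scraper"): print(b)
a=np.radians(-11.5);ax=np.array([np.cos(a),np.sin(a)]);D=P[...,:2]-[.483,.3174];L=D@ax;W=D@[-ax[1],ax[0]]
for l in np.arange(-.07,.12,.02):
  k=(abs(L-l)<.01)&(abs(W)<.009)&(P[...,2]<.05);print(round(l,2),k.sum(),np.median(P[k][:,2]).round(4))
s=env.get_state();print(s['time'],s['tcp_pos'],s['q'])
E
```

```text
time: 23.2
tcp_pos: [0.4842, 0.3179, -0.0116]
ee_rot: [-3.126, 0.315, -0.001]
ft_force: [0.2, -0.1, -0.4]
gripper_width: 0.0498
gripper_force: 0.0
time: 24.2
tcp_pos: [0.4841, 0.3179, 0.1745]
ee_rot: [-3.141, -0.059, -0.002]
ft_force: [-0.5, -0.1, -0.3]
gripper_width: 0.0508
gripper_force: 0.0
[[353.15992573 160.35787784]]
{'extent': [336.5, 140.3, 38.3, 41.3], 'conf': 0.88}
-0.07 17 0.0261
-0.05 23 0.0268
-0.03 23 0.0275
-0.01 24 0.0277
0.01 29 0.0273
0.03 33 0.0178
0.05 27 0.0182
0.07 26 0.0176
0.09 26 0.0177
0.11 39 0.0051
24.3 [0.48410935 0.31788346 0.17426625] [3.72483711e-01 1.79761743e-01 1.60457178e+00 9.26542502e-06
 1.35593777e+00 1.90822085e+00]
```

```bash
python3 go.py .74 .199 .25 6
```

```text
t 24.3 shift units [ 5.033  2.555 -1.51 ] yaw 2.01 tilt z [ 0.001  0.    -1.   ] turn units -0.8
```

```bash
python3 -m handwheel '[[[0.2,0.1,-0.6],-0.8,0.1],[[0.7,0.35,-0.5],0,0.1],[[0.85,0.4,-0.4],0,0.1],[[0.85,0.45,0],0,0.1],[[0.85,0.45,0],0,0.1],[[0.85,0.45,0],0,0.1],[[0.73,0.35,0],0,0.1],[[0,0,0],0,0.1]]' 60
python3 -m handwheel '[[[0.6,0,0],0,0.1],[[0.6,0,0],0,0.1],[[0.6,0,0],0,0.1],[[0.6,0,0],0,0.1],[[0.6,0,0],0,0.1],[[0.6,0,0],0,0.1],[[0.6,0,0],0,0.1],[[0.6,0,0],0,0.1]]' 60; python3 go.py .7 .199 .25 6; python3 -c "
from h import *
print(env.get_state()['q'])"
```

```text
time: 25.3
tcp_pos: [0.7485, 0.2144, 0.2458]
ee_rot: [3.137, 0.158, -0.004]
ft_force: [-0.2, 0.3, -0.7]
gripper_width: 0.0504
gripper_force: 0.0
time: 26.3
tcp_pos: [0.8772, 0.2136, 0.2189]
ee_rot: [-3.113, -0.163, -0.159]
ft_force: [0.8, 0.1, 0.3]
gripper_width: 0.0503
gripper_force: 0.0
t 26.3 shift units [-3.473 -0.091 -0.984] yaw 5.94 tilt z [ 0.101  0.025 -0.995] turn units -0.01
[0.09981895 1.11281234 0.18298141 0.01533538 1.74274491 1.56951174]
```

```bash
python3 -m handwheel '[[[0.8,0,0],0,0.1],[[0.8,0,0],0,0.1],[[0.8,0,0],0,0.1],[[0.8,0,0],0,0.1],[[0.8,0,0],0,0.1],[[0.8,0,0],0,0.1],[[0.8,0,0],0,0.1],[[0.8,0,0],0,0.1]]' 60; python3 go.py .7 .199 .25 6; python3 -c "
from h import *
print(env.get_state()['q'])"
```

```text
time: 27.3
tcp_pos: [0.9606, 0.1957, 0.2111]
ee_rot: [-3.047, -0.159, -0.475]
ft_force: [-0.7, -0.4, -0.1]
gripper_width: 0.0507
gripper_force: 0.0
t 27.3 shift units [-4.694 -0.667 -2.303] yaw 5.61 tilt z [ 0.301  0.069 -0.951] turn units -0.08
[0.06020793 1.13865217 0.18398693 0.05105586 1.50933028 1.53166579]
```

```bash
python3 -m handwheel '[[[0.8,0.2,0],0,0.1],[[0.8,0.2,0],0,0.1],[[0.8,0.2,0],0,0.1],[[0.8,0.2,0],0,0.1],[[0.8,0.2,0],0,0.1],[[0.8,0.2,0],0,0.1],[[-0.6,0,-0.2],0,0.1],[[-1,0,-0.2],0,0.1]]' 60; python3 go.py .7 .199 .25 6; python3 -c "
from h import *
s=env.get_state();print(s['q'],Ro.from_rotvec(s['ee_rot']).as_matrix().round(3))"
```

```text
time: 28.3
tcp_pos: [0.9532, 0.1239, 0.2334]
ee_rot: [-2.985, -0.152, -0.711]
ft_force: [1.0, 0.2, 0.5]
gripper_width: 0.0506
gripper_force: 0.0
t 28.3 shift units [-4.228 -2.074 -2.416] yaw 5.16 tilt z [ 0.445  0.09  -0.891] turn units -0.17
[-0.03417134  0.792163    0.7382873   0.11534466  1.15293238  1.41250182] [[ 0.888  0.112  0.445]
 [ 0.08  -0.993  0.09 ]
 [ 0.452 -0.044 -0.891]]
```

```bash
python3 - <<'E'
from h import *
np.set_printoptions(precision=4,suppress=True)
a=np.radians(6);ax=np.array([np.cos(a),np.sin(a)]);ay=np.array([-ax[1],ax[0]])
bx=lambda X:np.c_[(X[:,:2]-[.607,-.0105])@ax,(X[:,:2]-[.607,-.0105])@ay]
print("crop tab",bx(ray("top",np.array([[357,78],[340,80],[373,77]])/3.435+[120,130],.069)))
for cam in ("scene",):
    im,d=env.grab_frame(cam);np.savez("pics/s7.npz",im=im,d=d)
    for n in ("cartridge","pull_tab"):
        for b in env.boxes_of(cam,n):
            e=b["extent"];print(n,b["conf"],np.round(e,1),bx(ray(cam,[e[:2]],.04)))
    B=lambda x,y,z:np.r_[np.array([.607,-.0105])+x*ax+y*ay,z]
    for nm,p in dict(tabtop=(.045,.023,.069),lid1=(.013,-.12,.229),lid2=(.013,.12,.229),c1=(.037,-.027,.039),c2=(.037,.073,.039),h1=(.085,-.12,.075),h2=(.085,.12,.075)).items(): print(nm,proj(cam,B(*p))[0].round(1))
E
```

```text
crop tab [[0.0478 0.0226]
 [0.0476 0.0404]
 [0.0471 0.006 ]]
cartridge 0.31 [306.4 207.4  74.4 102.9] [[0.0206 0.0544]]
pull_tab 0.46 [291.8 189.   15.4  18. ] [[-0.0516  0.0753]]
pull_tab 0.39 [306.6 208.6  71.7 106.3] [[0.0236 0.0516]]
tabtop [307.5 214.7]
lid1 [267.9 215.1]
lid2 [327.9 154.4]
c1 [293.3 229.5]
c2 [314.6 206.7]
h1 [286.6 258. ]
h2 [339.5 199.7]
```

```bash
python3 - <<'E'
import numpy as np,cv2
im=np.load('pics/s7.npz')['im'];cv2.imwrite('pics/s7c.png',cv2.resize(im[170:260,255:345,::-1],(600,600),interpolation=cv2.INTER_CUBIC))
E
```

```text
(no output)
```

View pics/s7c.png

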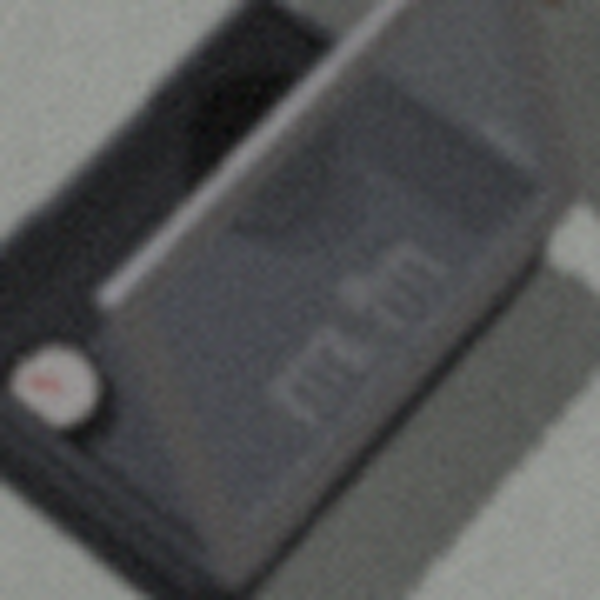

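```bash
python3 - <<'E'
from h import *
np.set_printoptions(precision=4,suppress=True)
a=np.radians(6);ax=np.array([np.cos(a),np.sin(a)]);ay=np.array([-ax[1],ax[0]])
bx=lambda X:np.c_[(X[:,:2]-[.607,-.0105])@ax,(X[:,:2]-[.607,-.0105])@ay]
print(bx(ray("scene",np.array([[358,290]])/6.667+[255,170],.069)),bx(ray("scene",np.array([[272,385],[410,235],[305,420],[445,268]])/6.667+[255,170],.039)))
# target: grasp point (true pads) at tab; true tip offset e along tool z behind reported TCP
s=env.get_state();R=Ro.from_rotvec(s["ee_rot"]).as_matrix();z=R[:,2]
tab=np.r_[np.array([.607,-.0105])+.044*ax+.023*ay,.055]
for e in (.021,.030):print("T for point at",e,tab+z*e)
E
```

```text
[[0.0451 0.0283]] [[ 0.0388 -0.018 ]
 [ 0.0382  0.0806]
 [ 0.0597 -0.0216]
 [ 0.0598  0.0776]]
T for point at 0.021 [0.6574 0.0189 0.0362]
T for point at 0.03 [0.6613 0.0197 0.0281]
```

```bash
python3 - <<'E'
from h import *
np.set_printoptions(precision=4,suppress=True)
s=env.get_state();T=s["tcp_pos"];R=Ro.from_rotvec(s["ee_rot"]).as_matrix()
print(T,proj("scene",T),proj("top",T))
for cam in("scene","top"):
    if cam=="scene": d=np.load("pics/s7.npz")["d"]
    else: d=env.grab_frame(cam)[1]
    P=cloud(cam,d);Q=(P-T)@R
    m=(abs(Q[...,0])<.05)&(abs(Q[...,1])<.08)&(Q[...,2]>-.08)&(Q[...,2]<.03)&(d>0)
    q=Q[m];print(cam,m.sum())
    for y0 in np.arange(-.05,.06,.01):
        k=q[abs(q[:,1]-y0)<.005]
        if len(k)>2:print(y0.round(2),len(k),"zmax",np.sort(k[:,2])[-3:],"x of low",np.median(k[k[:,2]>np.percentile(k[:,2],70),0]))
E
```

```text
[0.9483 0.1248 0.2265] [[441.3441 239.9829]] [[188.7429  55.854 ]]
scene 209
-0.04 12 zmax [-0.0463 -0.0419 -0.03  ] x of low 0.015446492657005624
-0.03 58 zmax [-0.0336 -0.0306 -0.0305] x of low 0.013173903007940715
-0.02 44 zmax [-0.0322 -0.0316 -0.0307] x of low 0.009139995832411481
0.03 34 zmax [-0.0319 -0.031  -0.0307] x of low 0.016289523436109093
0.04 60 zmax [-0.036  -0.0354 -0.0351] x of low 0.009302384987328357
top 0
```

```bash
cat > tab.py <<'E'
from h import *
np.set_printoptions(precision=3,suppress=True)
a=np.radians(6);ax=np.array([np.cos(a),np.sin(a),0]);ay=np.array([-ax[1],ax[0],0])
s=env.get_state();T=s["tcp_pos"];R=Ro.from_rotvec(s["ee_rot"]).as_matrix()
G=np.array([.607,-.0105,.058])+.043*ax+.0255*ay+R[:,2]*.033
A=G-R[:,2]*.05-R[:,0]*.02; B=G-R[:,2]*.2-R[:,0]*.06
for n,X in (("B",B),("A",A),("G",G)): print(n,X,"world d",(X-T),"tool units",R.T@(X-T)/.05)
print("B->A",R.T@(A-B)/.05,"A->G",R.T@(G-A)/.05, "up .07:",R.T@[0,0,.07]/.05,"t",s["time"],s["q"])
E
python3 tab.py
```

```text
B [ 0.52  -0.001  0.18 ] world d [-0.432 -0.125 -0.052] tool units [-8.36   1.561 -3.108]
A [0.622 0.016 0.064] world d [-0.33  -0.108 -0.168] tool units [-7.56   1.561 -0.108]
G [0.662 0.022 0.029] world d [-0.29  -0.102 -0.204] tool units [-7.16   1.561  0.892]
B->A [0.8 0.  3. ] A->G [ 0.4 -0.   1. ] up .07: [ 0.627 -0.063 -1.25 ] t 28.5 [-0.033  0.794  0.737  0.115  1.158  1.413]
```

```bash
python3 -m handwheel '[[[0.24,-0.02,-0.48],0,0.1],[[0.24,-0.02,-0.48],0,0.1],[[0.24,-0.03,-0.47],0,0],[[-0.98,0.19,-0.506],0,0],[[-0.98,0.19,-0.506],0,0],[[-0.98,0.19,-0.506],0,0],[[-0.98,0.19,-0.506],0,0],[[-0.98,0.19,-0.506],0,0]]' 60
python3 -m handwheel '[[[-0.98,0.19,-0.506],0,0],[[-0.98,0.19,-0.506],0,0],[[-0.98,0.19,-0.506],0,0],[[-0.3,0.03,0.6],0,0],[[-0.44,0.05,0.88],0,0],[[-0.44,0.04,0.88],0,0],[[0,0,0],0,0],[[0,0,0],0,0]]' 60; python3 tab.py
```

```text
time: 29.5
tcp_pos: [0.6911, 0.0461, 0.3208]
ee_rot: [-2.985, -0.154, -0.721]
ft_force: [0.2, -1.0, 0.5]
gripper_width: 0.0457
gripper_force: 0.0
time: 30.5
tcp_pos: [0.5313, -0.0012, 0.1881]
ee_rot: [-2.987, -0.154, -0.717]
ft_force: [0.0, -0.2, 0.3]
gripper_width: 0.0461
gripper_force: 0.0
B [ 0.519 -0.     0.179] world d [-0.012  0.001 -0.009] tool units [-0.299 -0.04   0.049]
A [0.622 0.016 0.064] world d [ 0.09   0.017 -0.124] tool units [ 0.501 -0.04   3.049]
G [0.662 0.022 0.029] world d [ 0.131  0.023 -0.159] tool units [ 0.901 -0.04   4.049]
B->A [0.8 0.  3. ] A->G [ 0.4 -0.   1. ] up .07: [ 0.638 -0.058 -1.245] t 30.5 [-0.408 -0.366  2.161  0.319  0.97   0.929]
```

```bash
python3 -m handwheel '[[[0,-0.02,0.3],0,0],[[0,-0.02,0.6],0,0],[[0.1,0,0.7],0,0],[[0.1,0,0.7],0,0],[[0.1,0,0.5],0,0],[[0.2,0,0.25],0,0],[[0,0,0],0,0],[[0,0,0],0,0]]' 60; python3 tab.py; python3 - <<'E'
from h import *
im,d=env.grab_frame("scene");cv2.imwrite('pics/s8.png',cv2.resize(im[150:260,240:350,::-1],(600,600),interpolation=cv2.INTER_CUBIC))
E
```

```text
time: 31.5
tcp_pos: [0.6193, 0.0174, 0.0606]
ee_rot: [-2.986, -0.154, -0.712]
ft_force: [-0.1, 0.4, 0.8]
gripper_width: 0.046
gripper_force: 0.0
B [ 0.519 -0.     0.18 ] world d [-0.1   -0.018  0.119] tool units [-0.726  0.027 -3.042]
A [0.622 0.016 0.064] world d [ 0.002 -0.001  0.003] tool units [ 0.074  0.027 -0.042]
G [0.662 0.022 0.029] world d [ 0.043  0.005 -0.032] tool units [0.474 0.027 0.958]
B->A [0.8 0.  3. ] A->G [ 0.4 -0.   1. ] up .07: [ 0.634 -0.06  -1.247] t 31.5 [-0.29   0.084  2.039  0.372  0.628  0.919]
```

```bash
python3 -m handwheel '[[[0.1,0.03,0.3],0,0],[[0.15,0,0.3],0,0],[[0.12,0,0.2],0,0],[[0.1,0,0.15],0,0],[[0,0,0],0,0],[[0,0,0],0,-1],[[0,0,0],0,-1],[[0,0,0],0,-1]]' 40; python3 tab.py
```

```text
time: 32.55
tcp_pos: [0.6594, 0.0226, 0.0263]
ee_rot: [-2.986, -0.153, -0.706]
ft_force: [-0.2, 0.4, -0.1]
gripper_width: 0.0181
gripper_force: 0.0
B [ 0.52  -0.001  0.18 ] world d [-0.14  -0.023  0.154] tool units [-1.139  0.009 -4.02 ]
A [0.622 0.016 0.064] world d [-0.038 -0.006  0.038] tool units [-0.339  0.009 -1.02 ]
G [0.662 0.022 0.029] world d [ 0.002 -0.     0.002] tool units [ 0.061  0.009 -0.02 ]
B->A [ 0.8 -0.   3. ] A->G [0.4 0.  1. ] up .07: [ 0.629 -0.062 -1.249] t 32.55 [-0.256  0.245  1.936  0.381  0.567  0.93 ]
```

```bash
python3 -m handwheel '[[[0,0,0],0,-1],[[0,0,0],0,-1],[[0,0,0],0,-1],[[0,0,0],0,-1],[[0,0,0],0,-1],[[0,0,0],0,-1],[[0,0,0],0,-1],[[0,0,0],0,-1]]' 40
```

```text
time: 33.55
tcp_pos: [0.66, 0.0225, 0.0266]
ee_rot: [-2.986, -0.153, -0.708]
ft_force: [-0.7, -0.0, 4.6]
gripper_width: 0.0135
gripper_force: 39.9
```

```bash
python3 -m handwheel '[[[-0.06,0,-0.03],0,-1],[[-0.1,0,-0.05],0,-1],[[-0.13,0,-0.066],0,-1],[[-0.13,0,-0.066],0,-1],[[-0.1,0,-0.05],0,-1],[[-0.05,0,-0.025],0,-1],[[0,0,0],0,-1],[[0,0,0],0,-1]]' 45;  python3 tab.py | tail -1
python3 -m handwheel '[[[0.04,0,-0.09],0,-1],[[0.07,-0.01,-0.13],0,-1],[[0.09,-0.01,-0.18],0,-1],[[0.09,-0.01,-0.18],0,-1],[[0.09,-0.01,-0.18],0,-1],[[0,0,-0.2],0,-1],[[0,0,-0.2],0,-1],[[0,0,0],0,-1]]' 45;python3 tab.py | tail -1
```

```text
time: 34.55
tcp_pos: [0.6279, 0.019, 0.0267]
ee_rot: [-2.986, -0.153, -0.707]
ft_force: [3.1, 0.9, 5.8]
gripper_width: 0.0135
gripper_force: 44.7
B->A [0.8 0.  3. ] A->G [ 0.4 -0.   1. ] up .07: [ 0.631 -0.062 -1.248] t 34.55 [-0.281  0.172  2.024  0.405  0.561  0.884]
time: 35.55
tcp_pos: [0.619, 0.0171, 0.0875]
ee_rot: [-2.986, -0.153, -0.708]
ft_force: [-0.1, -0.9, -0.4]
gripper_width: 0.0135
gripper_force: 44.7
B->A [ 0.8 -0.   3. ] A->G [ 0.4 -0.   1. ] up .07: [ 0.631 -0.062 -1.248] t 35.55 [-0.291  0.038  2.024  0.343  0.688  0.955]
```

```bash
python3 -m handwheel '[[[0,0,-0.4],0,-1],[[0,0,-0.5],0,-1],[[-0.1,0.2,-0.3],0,-1],[[-0.25,0.6,-0.16],0,-1],[[-0.36,0.85,-0.23],0,-1],[[-0.36,0.85,-0.23],0,-1],[[-0.36,0.85,-0.23],0,-1],[[-0.36,0.85,-0.23],0,-1]]' 45
python3 -m handwheel '[[[-0.36,0.85,-0.23],0,-1],[[-0.25,0.6,-0.16],0,-1],[[-0.14,0.3,-0.1],0,-1],[[0,0,0],0,-1],[[0,0,0],0,-1],[[0,0,0],0,-1],[[0,0,0],0,-1],[[0,0,0],0,-1]]' 45
python3 - <<'E'
from h import *
np.set_printoptions(precision=4,suppress=True)
s=env.get_state();T=s["tcp_pos"];R=Ro.from_rotvec(s["ee_rot"]).as_matrix()
im,d=env.grab_frame("scene");cv2.imwrite('pics/s9.png',cv2.resize(im[190:300,150:260,::-1],(600,600),interpolation=cv2.INTER_CUBIC));np.savez("pics/s9.npz",im=im,d=d)
P=cloud("scene",d);a=np.radians(6);D=P-T;L=D[...,0]*np.cos(a)+D[...,1]*np.sin(a);W=-D[...,0]*np.sin(a)+D[...,1]*np.cos(a)
m=(abs(L)<.05)&(abs(W)<.08)&(D[...,2]>-.03)&(D[...,2]<.04)&(d>0)
# white case points
hs=cv2.cvtColor(im,cv2.COLOR_RGB2HSV);m&=(hs[...,2]>110)&(hs[...,1]<50);print(m.sum())
q=np.c_[L[m],W[m],D[m][:,2]];print(np.percentile(q,[2,50,98],axis=0))
print(T,s["time"],s["ft_force"],"to target units",R.T@(np.array([.477,-.301,T[2]])-T)/.05,"down to .027",R.T@[0,0,.027-T[2]]/.05)
for b in env.boxes_of("scene","tray"):print(b)
E
```

```text
time: 36.55
tcp_pos: [0.5115, -0.21, 0.1384]
ee_rot: [-2.986, -0.153, -0.706]
ft_force: [-0.3, 0.1, -1.5]
gripper_width: 0.0136
gripper_force: 44.7
time: 37.55
tcp_pos: [0.4782, -0.3003, 0.1398]
ee_rot: [-2.986, -0.154, -0.706]
ft_force: [0.5, -0.4, -1.8]
gripper_width: 0.0135
gripper_force: 44.7
94
[[-0.0187 -0.0504 -0.0186]
 [-0.0035 -0.0386  0.0124]
 [ 0.021   0.0476  0.0169]]
[ 0.4782 -0.3003  0.1398] 37.55 [ 0.4942 -0.3764 -1.8015] to target units [-0.022   0.0111 -0.0116] down to .027 [-1.0136  0.1003  2.0121]
{'extent': [127.3, 323.2, 76.6, 76.0], 'conf': 0.93}
{'extent': [184.1, 255.2, 66.8, 57.7], 'conf': 0.56}
```

View pics/s9.png

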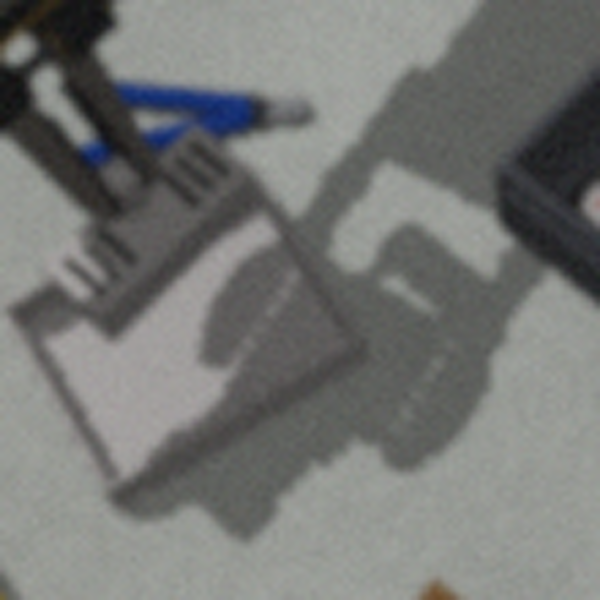

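```bash
python3 - <<'E'
from h import *
c=ray("scene",np.array([[13,308],[118,495],[368,345]])/5.4545+[150,190],.035);print(c,(c[0]+c[2])/2)
E
python3 -m handwheel '[[[-0.08,0.01,0.2],0,-1],[[-0.2,0.02,0.4],0,-1],[[-0.2,0.02,0.4],0,-1],[[-0.2,0.02,0.4],0,-1],[[-0.15,0.015,0.3],0,-1],[[-0.1,0.01,0.2],0,-1],[[0,0,0],0,-1],[[0,0,0],0,-1]]' 45; python3 go.py .477 -.301 .0265
```

```text
[[ 0.41616979 -0.36331225  0.035     ]
 [ 0.53332064 -0.3827147   0.035     ]
 [ 0.55518907 -0.24050837  0.035     ]] [ 0.48567943 -0.30191031  0.035     ]
time: 38.65
tcp_pos: [0.4796, -0.3012, 0.0346]
ee_rot: [-2.987, -0.154, -0.707]
ft_force: [0.5, 0.3, -0.6]
gripper_width: 0.0133
gripper_force: 44.7
t 38.65 shift units [-0.118 -0.003  0.122] yaw 5.22 tilt z [ 0.443  0.089 -0.892] turn units
```

```bash
python3 -m handwheel '[[[-0.03,0,0.05],0,-1],[[-0.02,0,0.05],0,-1],[[-0.02,0,0.04],0,-1],[[0,0,0.02],0,-1],[[0,0,0],0,-1],[[0,0,0],0,-1],[[0,0,0],0,-1],[[0,0,0],0,-1]]' 45; python3 go.py .477 -.301 .0265
```

```text
time: 39.65
tcp_pos: [0.4799, -0.2999, 0.0261]
ee_rot: [-2.985, -0.155, -0.707]
ft_force: [-6.3, 3.5, 9.1]
gripper_width: 0.0138
gripper_force: 44.9
t 39.65 shift units [-0.05   0.014 -0.034] yaw 5.25 tilt z [ 0.443  0.091 -0.892] turn units
```

```bash
python3 -m handwheel '[[[0.01,0,-0.02],0,-1],[[0,0,0],0,-0.3],[[0,0,0],0,-0.2],[[0,0,0],0,0],[[0,0,0],0,0],[[0,0,0],0,0],[[0,0,-0.2],0,0],[[0,0,-0.4],0,0]]' 40; python3 -m handwheel '[[[0,0,-0.6],0,0],[[0,0,-0.8],0,0],[[0,0,-0.9],0,0],[[0,0,-0.9],0,0],[[-0.5,0,-0.5],0,0],[[-0.5,0,0],0,0],[[0,0,0],0,0],[[0,0,0],0,0]]' 40
python3 - <<'E'
from h import *
np.set_printoptions(precision=4,suppress=True)
im,d=env.grab_frame("scene");P=cloud("scene",d);np.savez("pics/s10.npz",im=im,d=d)
a=np.radians(6);D=P-[.482,-.3015,0];L=D[...,0]*np.cos(a)+D[...,1]*np.sin(a);W=-D[...,0]*np.sin(a)+D[...,1]*np.cos(a);Z=P[...,2]
reg=(abs(L)<.05)&(abs(W)<.065)
m=reg&(Z>.033)&(Z<.046);q=np.c_[L,W][...] if 0 else np.c_[L[m],W[m],Z[m]];print("top",m.sum(),np.percentile(q,[3,50,97],axis=0))
A=np.c_[q[:,:2],np.ones(len(q))];print("plane",np.linalg.lstsq(A,q[:,2],rcond=None)[0])
m=reg&(Z>.055)&(Z<.09);q=np.c_[L[m],W[m],Z[m]];print("tab",m.sum(),np.median(q,0),q.max(0))
a=np.radians(6);ax=np.array([np.cos(a),np.sin(a)]);D=P[...,:2]-[.607,-.0105];L=D@ax;W=D@[-ax[1],ax[0]]
print("lid",[np.median(L[(abs(Z-z)<.01)&(abs(W)<.11)&(L>-.1)&(L<.12)]).round(4) for z in (.09,.13,.21,.23)])
a=np.radians(-11.5);ax=np.array([np.cos(a),np.sin(a)]);D=P[...,:2]-[.483,.3174];L=D@ax;W=D@[-ax[1],ax[0]]
print("scraper",[np.median(Z[(abs(L-l)<.01)&(abs(W)<.009)]).round(4) for l in (-.05,-.01,.03,.07,.1)])
for n in("hygrometer","sample_spool","glue_stick","flush_cutters","small_carton","core_ring"):
    print(n,[(np.round(b["extent"]).astype(int).tolist(),round(b["conf"],2)) for b in env.boxes_of("scene",n)][:2])
s=env.get_state();print(s["time"],s["tcp_pos"],s["ft_force"])
E
```

```text
time: 40.65
tcp_pos: [0.4658, -0.3024, 0.0531]
ee_rot: [-2.985, -0.153, -0.704]
ft_force: [-0.5, -0.5, -0.3]
gripper_width: 0.046
gripper_force: 0.0
time: 41.65
tcp_pos: [0.3404, -0.3236, 0.196]
ee_rot: [-2.986, -0.153, -0.706]
ft_force: [-0.4, -0.9, -0.8]
gripper_width: 0.0461
gripper_force: 0.0
top 514 [[-0.0205 -0.0489  0.034 ]
 [ 0.0021 -0.0017  0.039 ]
 [ 0.044   0.0583  0.0433]]
plane [-0.0382 -0.0033  0.039 ]
tab 41 [-0.0114 -0.0008  0.0688] [-0.0048  0.0068  0.0738]
lid [np.float64(0.0868), np.float64(0.0683), np.float64(0.0311), np.float64(0.0213)]
scraper [np.float64(0.0274), np.float64(0.028), np.float64(0.0182), np.float64(0.0179), np.float64(0.0166)]
hygrometer [([265, 231, 15, 17], 0.58)]
sample_spool [([291, 190, 17, 18], 0.54), ([338, 141, 41, 46], 0.25)]
glue_stick [([387, 168, 22, 26], 0.74)]
flush_cutters [([187, 213, 40, 10], 0.85)]
small_carton [([233, 314, 35, 40], 0.79)]
core_ring []
42.0 [ 0.3403 -0.3235  0.1956] [-0.624  -0.1354 -0.9339]
```

```bash
python3 - <<'E'
from h import *
for n in("scene0","s1","s10"):
    im=np.load(f"pics/{n}.npz")["im"];r=cv2.cvtColor(im,cv2.COLOR_RGB2HSV);m=((r[...,0]<6)|(r[...,0]>174))&(r[...,1]>150)&(r[...,2]>60);m[:110]=0;m[160:]=0;v,u=np.where(m);print(n,len(u),u.mean(),v.mean())
env.finish_job()
E
```

```text
scene0 109 286.4770642201835 136.86238532110093
s1 99 286.3030303030303 137.11111111111111
s10 81 286.51851851851853 137.71604938271605
the job is handed in; nothing more can be done
```

The job is done and handed in at about 42 s: I levered the lid up with the scraper and left it open at about 65° against its stop. The cartridge stands upright in the white tray, and the scraper lies flat back on its mat. I saw nothing dropped and no bystander out of place.

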